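# Click the dryer dial round to the stud and start it

## Robot

A 6-joint arm with a two-finger parallel gripper is mounted at the origin on a cart in front of the work surface, level with it; the furniture and walls round the work are solid. World frame = base frame: x ahead of the robot, y to its left, z up, the work surface at z = 0. Lengths are in m, angles in rad, forces in N, time in s.
With the tool pointing down it reaches from about 0.275 to 0.875 m from the base axis. Payload 12.5 kg.
Tool frame: the origin (TCP) lies midway between the tips of the shut fingers; the grasp point (between the pads) lies 19 mm behind it; z points along the fingers, y is the line along which they close (so a half turn about z gives the same grasp; the last joint's range is limited). The gripper opens to 85 mm and grips with 20 to 120 N. Pads are 22 mm wide; open, the fingers measure 114 mm over their backs; the gripper's body (76 mm by 85 mm) begins 54 mm behind the grasp point. The pads swing forward as they close: fully open they stand 13 mm farther back than shut.
Start: joints at [1.083, 0.351, 1.652, -0, 1.139, -0.085], TCP at [0.216, 0.506, 0.231] pointing down, gripper open.
Joint ranges: [-2.75, 2.75], [-0.79, 2.1], [0.01, 2.65], [-1.57, 4.71], [0.07, 3.14], [-2.87, 2.87]. Speed limits (rad/s): [2.22, 2.22, 2.79, 3.14, 3.14, 3.14].

## Interface

Orientations are given as a unit quaternion [w, x, y, z].
In Python, from workcell import monitor, imaging, job gives the robot as it stands. The module is installed in compiled form; this text tells all that it offers.
- The arm moves only by the tool send_rows, never from a script. Its argument "moves" is a list of rows, each an object of numbers: "dx", "dy", "dz": the shift along the world's x, y, z as a fraction of full scale; "ax", "ay", "az": the turn, a rotation vector about the world's x, y, z as a fraction of full scale; "claw": the finger opening in mm, from 0 to 85.4. A call has 1 to 20 rows; each row shifts and turns the commanded pose from where the row before left it; what a row does not reach is not made up. Full scale, the value 1, is 40 cm for a shift and 60 degrees for a turn. A row lasts 1/8 s, in which the tool goes at most 62.5 mm and 10.7 degrees, less where a joint would pass 70% of its speed; a pose out of reach is approached as far as the arm can. A call with a number of a shift or a turn outside -1 to 1 is refused whole. A call with a gripper value outside its range is refused whole. The fingers move at their own pace and stop on an object; "force" is the grip in N (left out, the last holds). Time passes only in rows, so rows that do not move let the fingers close. It gives the time, the measured TCP pose, the force, the opening and the grip force at its end, in the units of the state.
- monitor.state(): the state, without advancing time (a new reading comes with each control period).
- imaging.capture(name): name is "scene" or "side" or "wrist"; returns a dict with "img" (400x640x3 uint8, red, green, blue), "depth" (400x640 float32, m along the optical axis (not along the pixel's ray), 0 where there is no reading), "fx", "fy", "cx", "cy" (pixels), "extrinsics" (4x4, takes a point from world to camera coordinates). Camera axes: x right, y down, z forward; pixel columns grow to the right and rows downward; lengths in m; the calibration is good to about 2 mm. The wrist camera is an equidistant fisheye: a pixel r from the principal point sees the ray r / f radians off the axis. A picture is of the moment at which its call begins.
- job.job_done(): hands the job in; it is judged then, once.
The state is a dict: "time_s": time; "joint_positions": joint angles; "qvel": joint speeds; "effort": joint torques, N m; "tcp_pos": TCP position; "ee_rot": TCP orientation; "force": force on the tool from outside, world axes, zero at the start; "moment": the same for the moment, N m; "gripper_width": finger opening in m; "grasp_force": force on a finger pad.
Only numpy, scipy, OpenCV 4.12 (cv2) and the standard library are available. Lean on these libraries where they do the work, as an engineer would, in place of code of your own. Each camera call takes 0.05 s, during which the arm holds its last target. There are 200 camera calls.

## Task

Set the filament dryer: with a fingertip laid lightly on the broad flat dial of the controller, drag it round clockwise (seen from above) until its pointer line clicks in at the round stud, without turning it beyond the stud. Then press the start button beside the dial fully down and let it come back up. Use only the fingertips, pick nothing up, press gently, and leave the other things on the board where they are.

Things in the scene. Friction and masses are not known exactly. Their poses are not given: they have to be found in the camera images.
- controller: dryer controller: flat dark case with a grey top, 136 (x) x 210 (y) x 45 mm high, fixed to the board; origin at the centre of its underside, x to its far side, y to its left. Dial axis upright at x 0, y +30 mm; start button at x -20, y -68 mm. Five marks on its top, every 45 degrees from the dial's left (+y) over its far side (+x) to its right; the far one is a round stud, the others flat bars
- dial (a joint): angle of the dial, rad, growing clockwise from above: 0 = pointer at the left mark, 1.571 = at the stud, 3.142 = right mark; stops at -0.25 and 3.39. Click stop at every mark (0.785 rad apart); springs to the nearest when let go, within 0.06 rad. Starts at the left mark or the one between it and the stud. Turning over a click takes at most about 0.07 N m
- dial_centre (a point): centre of the flat top (46 mm radius) of the dial, a black knurled disc 96 mm in diameter (too wide to grip), 16 mm thick; 70 mm above the board. Sprung: it yields straight down up to 5 mm, about 2 N to begin, 8 N at the bottom, and comes back; it turns at any depth. Pressed 3 to 4 mm down at 34 mm from the axis, a fingertip drags it along without slipping
- dial_pointer (a point): outer end of the white pointer line on the dial's top, 45 mm from the axis; turns with the dial. The line is flush and cannot be caught with a finger
- stud (a point): top of the round steel stud (10 mm in diameter, 5 mm high) on the case, 58 mm from the dial's axis, 50 mm above the board
- start_button (a joint): travel of the start button, m: 0 = up, 0.006 = fully down; springs back
- start_button_top (a point): centre of the top of the start button, a round white push button 26 mm in diameter in a dark collar, near the right end of the case; it goes straight down 6 mm, fully down at 5 N
- nozzle_tin: round grey tin, 43 mm in diameter, 21 mm high, standing left of the case; origin at the centre of its underside; leave alone
- paint_pot_0: white paint pot with a red band, 36 mm in diameter, 42 mm high, standing right of the case; origin at the centre of its underside; leave alone
- printed_gear: orange printed gear, 42 mm in diameter, 10 mm thick, lying right of the case; origin at the centre of its underside; leave alone
- glue_stick: standing glue stick, 27 mm in diameter, 92 mm high, at the far left; origin at the centre of its underside; leave alone
- masking_tape: roll of masking tape lying flat, 96 mm in diameter, 25 mm high, at the left; origin at the centre of its underside; leave alone
- sanding_block: brown sanding block, 48 x 68 x 24 mm, at the right; origin at the centre of its underside; leave alone
- screwdriver: screwdriver with a yellow handle lying in front of the case, 163 mm long (along its y), 22 mm high; origin under its middle; leave alone

How it is judged:
By the outcome, as a careful person would: the job done as asked, in the order asked, and still so for the second after the job is handed in, with the robot touching nothing.
It also fails if it takes over 48 s, if anything falls off the work surface, if the arm or the gripper's body presses on something with over 40 N, if the wrist force passes 120 N, or if a joint passes its speed limit or range.

## Working session

There is one attempt and no reset: what is moved stays moved. The work goes in short steps, Python scripts to look and compute and a tool call to move; the robot and the scene stay as the last step left them, time stands still between calls to the robot, and variables do not carry over. Pictures are saved under pics/ and viewed, at most 10 in all, crops included, and the job is handed in when it is done.

Besides the shell and the picture viewer there is one more tool, called after "Request:" by a JSON object that holds its "op" and its "data", one argument or row to a line. send_rows: Moves the arm, as the interface text tells. Its arguments: {"type":"object","properties":{"moves":{"type":"array","items":{"type":"object","properties":{"dx":{"type":"number"},"dy":{"type":"number"},"dz":{"type":"number"},"ax":{"type":"number"},"ay":{"type":"number"},"az":{"type":"number"},"claw":{"type":"number"}}}},"force":{"type":"number"}},"required":["moves"]}

```bash
mkdir -p pics; cat > h.py <<'E'
import numpy as np, cv2
from workcell import monitor, imaging, job
def cap(n, save=None):
    c=imaging.capture(n)
    if save: cv2.imwrite(f'pics/{save}.png', c['img'][:,:,::-1])
    return c
def ray(c,u,v):
    E=np.array(c['extrinsics']); R=E[:3,:3]; o=-R.T@E[:3,3]
    return o, R.T@np.array([(u-c['cx'])/c['fx'],(v-c['cy'])/c['fy'],1.])
def onz(c,u,v,z):
    o,d=ray(c,u,v); return o+d*(z-o[2])/d[2]
def pts(c):
    v,u=np.mgrid[:400,:640]; d=c['depth']
    P=np.stack([(u-c['cx'])/c['fx']*d,(v-c['cy'])/c['fy']*d,d],-1)
    E=np.array(c['extrinsics']); return (P-E[:3,3])@E[:3,:3]
E
python3 - <<'E'
from h import *
import pickle
s=monitor.state(); print(s['time_s'],s['tcp_pos'],s['ee_rot'],s['force'])
for n in('scene','side'):
    c=cap(n,n+'0'); pickle.dump(c,open(n+'.pkl','wb')); print(n,c['fx'],c['cx'],c['cy'],np.round(c['extrinsics'],3).tolist())
E
```

```text
0.0 [0.21538901 0.50568856 0.23072664] [-1.71609990e-04  2.00035809e-01  9.79788395e-01 -5.88954418e-04] [-1.0283082  -0.47352056  0.30058069]
scene 443.6853587871368 327.12362682057886 195.75984854459767 [[-0.573, -0.82, -0.003, 0.296], [-0.368, 0.261, -0.893, 0.239], [0.732, -0.51, -0.451, 1.247], [0.0, 0.0, 0.0, 1.0]]
side 447.6037121809206 325.95112316243024 206.73210262447776 [[0.87, -0.493, -0.002, -0.411], [-0.165, -0.289, -0.943, 0.157], [0.464, 0.821, -0.333, 1.049], [0.0, 0.0, 0.0, 1.0]]
```

View pics/scene0.png

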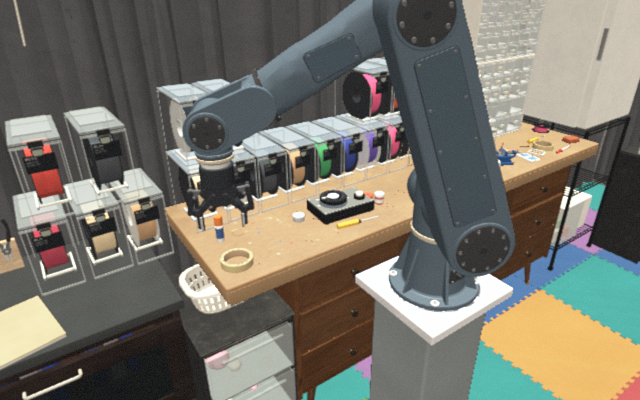

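View pics/side0.png

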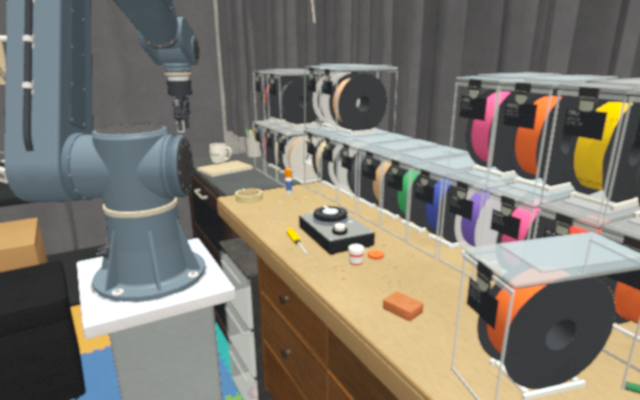

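The scene view shows the controller near (340,203), and the side view shows it near (335,228). In both, the dial is on the left and the white button is on the right. The things to leave alone stand around it.

```bash
python3 - <<'E'
from h import *
import pickle
for n,box in(('scene',(300,380,180,225)),('side',(290,380,198,255))):
    c=pickle.load(open(n+'.pkl','rb')); P=pts(c); u0,u1,v0,v1=box
    m=np.zeros((400,640),bool); m[v0:v1,u0:u1]=1; m&=c['depth']>0
    for lo,hi in((.040,.049),(.064,.076)):
        k=m&(P[...,2]>lo)&(P[...,2]<hi); q=P[k]
        r=cv2.minAreaRect((q[:,:2]*1000).astype(np.float32)); print(n,lo,k.sum(),q.mean(0).round(4),np.median(q[:,2]).round(4),np.round(r[0],1),np.round(r[1],1),round(r[2],1), q.min(0).round(3),q.max(0).round(3))
    cr=c['img'][v0-10:v1+10,u0-10:u1+10,::-1]; cv2.imwrite(f'pics/{n}c.png',cv2.resize(cr,None,fx=4,fy=4,interpolation=cv2.INTER_CUBIC))
a,b=[cv2.imread(f'pics/{n}c.png') for n in('scene','side')]
w=np.zeros((600,800,3),np.uint8);w[:a.shape[0],:a.shape[1]]=a;w[a.shape[0]:a.shape[0]+b.shape[0],:b.shape[1]]=b[:600-a.shape[0]];cv2.imwrite('pics/cc.png',w)
E
```

```text
scene 0.04 701 [ 0.4636 -0.022   0.0454] 0.0457 [548.1 -66.4] [271.9 287.2] 85.4 [ 0.401 -0.195  0.04 ] [0.697 0.077 0.049]
scene 0.064 320 [ 0.4744 -0.0054  0.0699] 0.0701 [462.8 -23.4] [150.2  98.9] 53.4 [ 0.43  -0.11   0.064] [0.531 0.049 0.075]
side 0.04 1100 [ 0.469  -0.0732  0.0457] 0.0464 [551.8 -47.3] [313. 282.] 9.4 [ 0.406 -0.208  0.04 ] [0.693 0.116 0.049]
side 0.064 430 [ 0.4768 -0.0181  0.0702] 0.0708 [511.8  -9.7] [207.3 138.1] 24.7 [ 0.434 -0.115  0.064] [0.634 0.043 0.076]
```

View pics/cc.png

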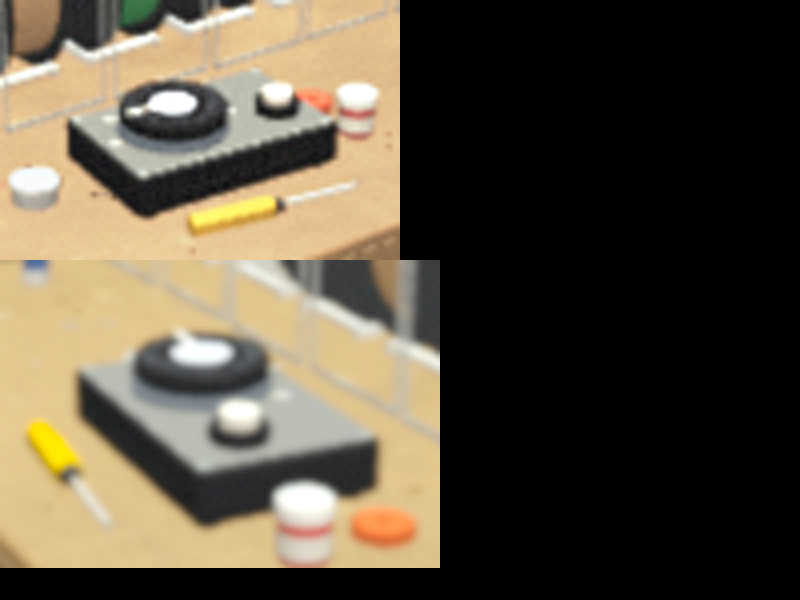

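The crops show the dial's white hub with the pointer line going left and slightly toward the robot in the scene view. The dial centre is near (0.474, -0.004). I'll shut the fingers, move above it and look with the wrist camera.

Request:
{"op": "send_rows", "data": {
  "moves": [
    {"dx": 0.05, "dy": -0.12, "dz": 0.01, "claw": 0},
    {"dx": 0.05, "dy": -0.12, "dz": 0.01},
    {"dx": 0.05, "dy": -0.12, "dz": 0.01},
    {"dx": 0.05, "dy": -0.12, "dz": 0.01},
    {"dx": 0.05, "dy": -0.12, "dz": 0.01},
    {"dx": 0.05, "dy": -0.12, "dz": 0.01},
    {"dx": 0.05, "dy": -0.12, "dz": 0.01},
    {"dx": 0.05, "dy": -0.12, "dz": 0.01},
    {"dx": 0.05, "dy": -0.12, "dz": 0.01},
    {"dx": 0.05, "dy": -0.12, "dz": 0.01},
    {"dx": 0.05, "dy": -0.06},
    {},
    {}
  ]
}}

```text
validation failed for argument at $.mo...
```

```bash
python3 - <<'E'
from h import *
import pickle
s=monitor.state(); print(s['time_s'],s['tcp_pos'],s['ee_rot'],s['force'],s['gripper_width'])
c=cap('wrist','wrist1'); pickle.dump((c,s),open('w1.pkl','wb')); print(c['fx'],c['cx'],c['cy'],np.round(c['extrinsics'],3).tolist())
E
```

```text
0.1 [0.21542148 0.50572371 0.23080437] [-1.57000743e-04  2.00041289e-01  9.79787318e-01 -5.19305908e-04] [-0.95178302  0.04881664  0.60186452] 0.08527781898723757
309.70691628693146 319.0743840526699 198.432081300738 [[0.393, 0.92, -0.001, -0.549], [0.885, -0.377, 0.274, -0.035], [0.252, -0.108, -0.962, 0.378], [0.0, 0.0, 0.0, 1.0]]
```

View pics/wrist1.png

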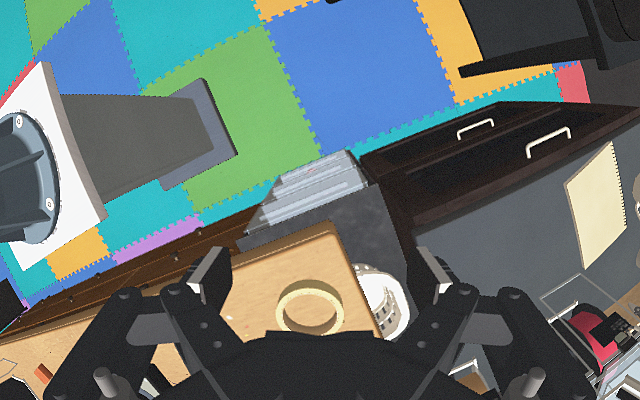

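The wrist view shows the tape between the open fingers at (310,308), so the fingers should stay open while I look. The call was refused, probably because of the empty rows.

Request:
{"op": "send_rows", "data": {
  "moves": [
    {"dx": 0.06, "dy": -0.12, "dz": 0.01},
    {"dx": 0.06, "dy": -0.12, "dz": 0.01},
    {"dx": 0.06, "dy": -0.12, "dz": 0.01},
    {"dx": 0.06, "dy": -0.12, "dz": 0.01},
    {"dx": 0.06, "dy": -0.12, "dz": 0.01},
    {"dx": 0.06, "dy": -0.12, "dz": 0.01},
    {"dx": 0.06, "dy": -0.12, "dz": 0.01},
    {"dx": 0.06, "dy": -0.12, "dz": 0.01},
    {"dx": 0.06, "dy": -0.12, "dz": 0.01},
    {"dx": 0.06, "dy": -0.12, "dz": 0.01},
    {"dx": 0.06, "dy": -0.06},
    {"dx": 0},
    {"dx": 0}
  ]
}}

```text
validation failed for argument at $.mo...
```

```bash
python3 - <<'E'
from h import *
import pickle
s=monitor.state(); print(s['time_s'],s['tcp_pos'],s['ee_rot'],s['force'],s['gripper_width'])
c=cap('wrist','wrist2'); pickle.dump((c,s),open('w1.pkl','wb')); print(c['fx'],c['cx'],c['cy'],np.round(c['extrinsics'],3).tolist())
E
```

```text
0.15 [0.21545223 0.50579062 0.2308898 ] [-1.16866487e-04  2.00016097e-01  9.79792520e-01 -4.05934215e-04] [ 0.84039895  0.19508797 -0.94590768] 0.08552398117332637
309.70691628693146 319.0743840526699 198.432081300738 [[0.393, 0.92, -0.001, -0.549], [0.885, -0.377, 0.274, -0.035], [0.252, -0.108, -0.962, 0.378], [0.0, 0.0, 0.0, 1.0]]
```

View pics/wrist2.png

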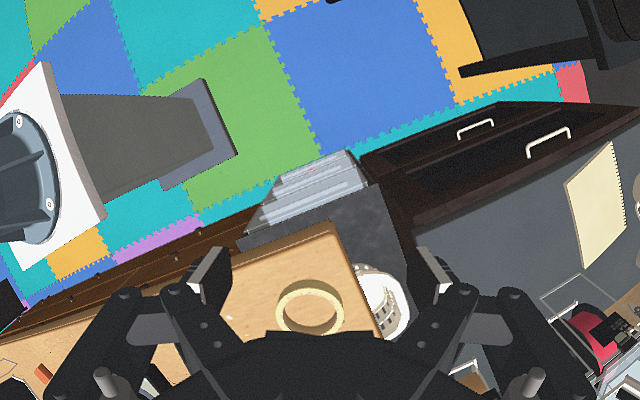

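Refused again, so the view is the same as before. I'll try one row with every key filled in.

Request:
{"op": "send_rows", "data": {
  "moves": [
    {"dx": 0.06, "dy": -0.12, "dz": 0.01, "ax": 0, "ay": 0, "az": 0, "claw": 85}
  ]
}}

```text
time_s: 0.32
tcp_pos: [0.2391, 0.4587, 0.2347]
ee_rot: [-0.0, 0.199, 0.98, -0.0]
force: [1.4, -0.2, -0.8]
gripper_width: 0.0849
grasp_force: 0.0
```

Request:
{"op": "send_rows", "data": {
  "moves": [
    {"dx": 0.058, "dy": -0.115, "dz": 0.01, "ax": 0, "ay": 0, "az": 0.038, "claw": 85},
    {"dx": 0.058, "dy": -0.115, "dz": 0.01, "ax": 0, "ay": 0, "az": 0.038, "claw": 85},
    {"dx": 0.058, "dy": -0.115, "dz": 0.01, "ax": 0, "ay": 0, "az": 0.038, "claw": 85},
    {"dx": 0.058, "dy": -0.115, "dz": 0.01, "ax": 0, "ay": 0, "az": 0.038, "claw": 85},
    {"dx": 0.058, "dy": -0.115, "dz": 0.01, "ax": 0, "ay": 0, "az": 0.038, "claw": 85},
    {"dx": 0.058, "dy": -0.115, "dz": 0.01, "ax": 0, "ay": 0, "az": 0.038, "claw": 85},
    {"dx": 0.058, "dy": -0.115, "dz": 0.01, "ax": 0, "ay": 0, "az": 0.038, "claw": 85},
    {"dx": 0.058, "dy": -0.115, "dz": 0.01, "ax": 0, "ay": 0, "az": 0.038, "claw": 85},
    {"dx": 0.058, "dy": -0.115, "dz": 0.01, "ax": 0, "ay": 0, "az": 0.038, "claw": 85},
    {"dx": 0.058, "dy": -0.115, "dz": 0.01, "ax": 0, "ay": 0, "az": 0.038, "claw": 85},
    {"dx": 0, "dy": 0, "dz": 0, "ax": 0, "ay": 0, "az": 0, "claw": 85},
    {"dx": 0, "dy": 0, "dz": 0, "ax": 0, "ay": 0, "az": 0, "claw": 85}
  ]
}}

```text
time_s: 1.82
tcp_pos: [0.4712, -0.0018, 0.275]
ee_rot: [-0.0, 0.003, 1.0, 0.0]
force: [0.6, -0.0, 0.6]
gripper_width: 0.0852
grasp_force: 0.0
```

```bash
python3 - <<'E'
from h import *
import pickle
s=monitor.state(); print(s['time_s'],s['tcp_pos'],s['ee_rot'],s['force'],s['gripper_width'])
c=cap('wrist','wrist3'); pickle.dump((c,s),open('w1.pkl','wb')); print(c['fx'],c['cx'],c['cy'],np.round(c['extrinsics'],3).tolist())
E
```

```text
1.825 [ 0.47119191 -0.00178868  0.27500514] [-3.85850157e-04  2.81689918e-03  9.99995949e-01  1.37307921e-04] [ 0.63639794 -0.0168947   0.64388101] 0.08523081413291535
309.70691628693146 319.0743840526699 198.432081300738 [[0.006, 1.0, 0.0, -0.001], [0.962, -0.006, 0.274, -0.501], [0.274, -0.001, -0.962, 0.291], [0.0, 0.0, 0.0, 1.0]]
```

View pics/wrist3.png

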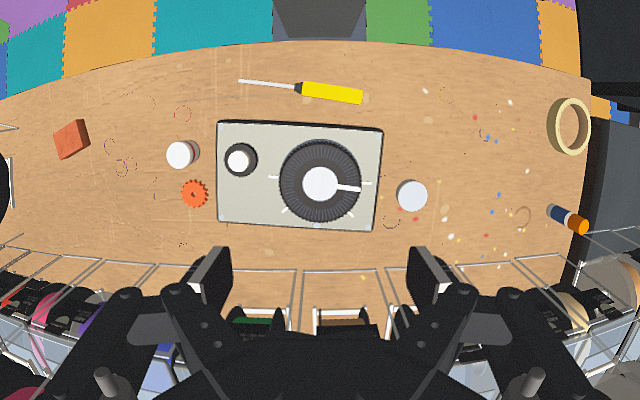

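The wrist view is clear. The dial hub is at (320,183) and the pointer ends near (361,188), at the left mark. The left bar is near (371,183), the right bar near (272,177), and the button at (238,160). The case is slightly turned. Next I'll measure these.

```bash
cat >> h.py <<'E'
def wonz(c,u,v,z):
    E=np.array(c['extrinsics']); R=E[:3,:3]; o=-R.T@E[:3,3]
    x=(u-c['cx'])/c['fx']; y=(v-c['cy'])/c['fy']; t=np.hypot(x,y)
    s=np.sinc(t/np.pi); d=R.T@np.stack([x*s,y*s,np.cos(t)]).reshape(3,-1)
    return (o[:,None]+d*(z-o[2])/d[2]).T
def blobs(m,amin,amax,w):
    n,l,st,ce=cv2.connectedComponentsWithStats(m.astype(np.uint8))
    return [(l==i) for i in range(1,n) if amin<=st[i,4]<=amax]
E
python3 - <<'E'
from h import *
import pickle
c,s=pickle.load(open('w1.pkl','rb')); im=c['img'].astype(int); mx=im.max(2); mn=im.min(2)
W=np.zeros(mx.shape,bool); W[115:238,210:388]=1
# case outline
grey=W&(mx-mn<25)&(mx>150)
top=max(blobs(grey,1000,99999,0),key=lambda b:b.sum())
cn=max(cv2.findContours(top.astype(np.uint8),0,2)[0],key=cv2.contourArea)[:,0]
q=wonz(c,cn[:,0],cn[:,1],.045)[:,:2]; r=cv2.minAreaRect((q*1000).astype(np.float32)); print('case',r)
# dial: dark blob near (320,182)
D=W&(mx<110); d=[b for b in blobs(D,800,99999,0) if b[150:215,290:300].any()]
for b in d:
    h=cv2.convexHull(max(cv2.findContours(b.astype(np.uint8),0,2)[0],key=cv2.contourArea))[:,0]
    q=wonz(c,h[:,0],h[:,1],.07)*1000; (x,y),rad=cv2.minEnclosingCircle(q[:,:2].astype(np.float32)); print('dark',b.sum(),x,y,rad)
for b in blobs(W&(mx-mn<30)&(mn>215),4,3000,0):
    v,u=np.nonzero(b); p=wonz(c,u.mean(),v.mean(),.046)[0]*1000; p7=wonz(c,u.mean(),v.mean(),.07)[0]*1000
    print(b.sum(),(u.mean().round(1),v.mean().round(1)),p[:2].round(1),p7[:2].round(1))
P=c['depth']; print(P[160,238],P[183,320])
# button depth height
for u,v in((238,160),(320,183),(230,200)):
    x=(u-c['cx'])/c['fx']; y=(v-c['cy'])/c['fy']; t=np.hypot(x,y); k=np.tan(t)/t
    E=np.array(c['extrinsics']); z=P[v-2:v+3,u-2:u+3].mean(); print((u,v),(E[:3,:3].T@(np.array([x*k*z,y*k*z,z])-E[:3,3])).round(4))
cv2.imwrite('pics/w3c.png',cv2.resize(c['img'][115:240,210:390,::-1],None,fx=4,fy=4,interpolation=cv2.INTER_CUBIC))
E
```

```text
case ((480.9329528808594, -31.238449096679688), (202.32164001464844, 128.294677734375), 85.84127044677734)
dark 3999 481.1088562011719 -0.3289700746536255 49.4932746887207
4 (np.float64(220.5), np.float64(123.0)) [ 410.5 -122.7] [ 410.  -114.9]
6 (np.float64(250.5), np.float64(124.0)) [413.6 -84.5] [412.9 -79.1]
7 (np.float64(267.0), np.float64(125.0)) [415.6 -64.2] [414.7 -60.1]
7 (np.float64(300.9), np.float64(126.1)) [417.9 -23.4] [416.9 -22. ]
5 (np.float64(320.2), np.float64(127.4)) [ 4.197e+02 -4.000e-01] [418.6  -0.5]
7 (np.float64(335.0), np.float64(129.0)) [421.7  17.2] [420.4  16. ]
10 (np.float64(350.5), np.float64(130.0)) [422.8  35.8] [421.4  33.4]
6 (np.float64(369.5), np.float64(132.0)) [424.9  58.9] [423.4  55. ]
4 (np.float64(379.8), np.float64(136.8)) [430.4  71.6] [428.6  66.9]
328 (np.float64(237.7), np.float64(161.1)) [ 458.9 -102.8] [455.2 -96.2]
1009 (np.float64(322.9), np.float64(183.8)) [488.9   2.5] [483.3   2.2]
30 (np.float64(273.2), np.float64(176.7)) [479.4 -58.7] [474.4 -55. ]
30 (np.float64(366.5), np.float64(183.0)) [488.   56.6] [482.5  52.9]
23 (np.float64(284.4), np.float64(209.5)) [521.8 -46.2] [514.1 -43.4]
19 (np.float64(350.6), np.float64(214.2)) [528.6  37.6] [520.4  35.1]
17 (np.float64(316.6), np.float64(225.7)) [543.9  -5.6] [534.7  -5.4]
0.35161984 0.35561147
(238, 160) [ 0.4544 -0.0967  0.0665]
(320, 183) [ 0.4822 -0.0011  0.0702]
(230, 200) [ 0.5049 -0.1123  0.0601]
```

View pics/w3c.png

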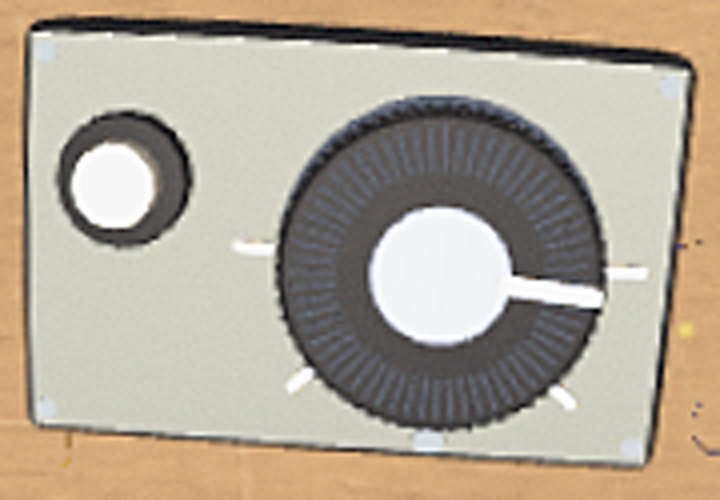

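The crop shows the pointer at the left mark, stud at the bottom (far side), and the button in its collar. The measurements agree with the given sizes:
- **Dial:** centre (483, -1) mm, top at z 70 mm.
- **Case:** yaw -4.25°.
- **Stud:** 59 mm from the dial axis.
- **Button:** (456, -97) mm, top at z 66.5 mm.
- **Pointer:** about 0.06 rad, so the dial needs about 86° clockwise.

I'll work on the near side of the dial, from (459, -25) to (459, 23).

Request:
{"op": "send_rows", "data": {
  "moves": [
    {"dx": -0.006, "dy": -0.0116, "dz": -0.07, "ax": 0, "ay": 0, "az": 0.15, "claw": 0},
    {"dx": -0.006, "dy": -0.0116, "dz": -0.07, "ax": 0, "ay": 0, "az": 0.15, "claw": 0},
    {"dx": -0.006, "dy": -0.0116, "dz": -0.07, "ax": 0, "ay": 0, "az": 0.15, "claw": 0},
    {"dx": -0.006, "dy": -0.0116, "dz": -0.07, "ax": 0, "ay": 0, "az": 0.15, "claw": 0},
    {"dx": -0.006, "dy": -0.0116, "dz": -0.07, "ax": 0, "ay": 0, "az": 0.15, "claw": 0},
    {"dx": 0, "dy": 0, "dz": -0.03, "ax": 0, "ay": 0, "az": 0, "claw": 0},
    {"dx": 0, "dy": 0, "dz": -0.03, "ax": 0, "ay": 0, "az": 0, "claw": 0},
    {"dx": 0, "dy": 0, "dz": -0.03, "ax": 0, "ay": 0, "az": 0, "claw": 0},
    {"dx": 0, "dy": 0, "dz": 0, "ax": 0, "ay": 0, "az": 0, "claw": 0},
    {"dx": 0, "dy": 0, "dz": 0, "ax": 0, "ay": 0, "az": 0, "claw": 0}
  ]
}}

```text
time_s: 3.12
tcp_pos: [0.4598, -0.0252, 0.0996]
ee_rot: [0.0, -0.38, 0.925, -0.0]
force: [0.4, 0.4, 0.2]
gripper_width: 0.0001
grasp_force: 0.0
```

Request:
{"op": "send_rows", "data": {
  "moves": [
    {"dx": 0, "dy": 0, "dz": -0.04, "ax": 0, "ay": 0, "az": 0, "claw": 0},
    {"dx": 0, "dy": 0, "dz": -0.03, "ax": 0, "ay": 0, "az": 0, "claw": 0},
    {"dx": 0, "dy": 0, "dz": -0.004, "ax": 0, "ay": 0, "az": 0, "claw": 0},
    {"dx": 0, "dy": 0, "dz": -0.004, "ax": 0, "ay": 0, "az": 0, "claw": 0},
    {"dx": 0, "dy": 0, "dz": 0, "ax": 0, "ay": 0, "az": 0, "claw": 0}
  ]
}}

```text
time_s: 3.75
tcp_pos: [0.4597, -0.0253, 0.0684]
ee_rot: [0.0, -0.38, 0.925, -0.0]
force: [-1.1, -1.8, 3.9]
gripper_width: 0.0004
grasp_force: 2.1
```

Contact made at about 1.5 mm down. I'll press 2 mm further and drag the first 60° of the arc, turning the tool with it.

Request:
{"op": "send_rows", "data": {
  "moves": [
    {"dx": 0, "dy": 0, "dz": -0.005, "ax": 0, "ay": 0, "az": 0, "claw": 0},
    {"dx": 0, "dy": 0, "dz": 0, "ax": 0, "ay": 0, "az": 0, "claw": 0},
    {"dx": -0.00525, "dy": 0.00525, "dz": 0, "ax": 0, "ay": 0, "az": -0.0833, "claw": 0},
    {"dx": -0.0045, "dy": 0.00575, "dz": 0, "ax": 0, "ay": 0, "az": -0.0833, "claw": 0},
    {"dx": -0.004, "dy": 0.006, "dz": 0, "ax": 0, "ay": 0, "az": -0.0833, "claw": 0},
    {"dx": -0.0035, "dy": 0.0065, "dz": 0, "ax": 0, "ay": 0, "az": -0.0833, "claw": 0},
    {"dx": -0.003, "dy": 0.00675, "dz": 0, "ax": 0, "ay": 0, "az": -0.0833, "claw": 0},
    {"dx": -0.0025, "dy": 0.007, "dz": 0, "ax": 0, "ay": 0, "az": -0.0833, "claw": 0},
    {"dx": -0.00175, "dy": 0.00725, "dz": 0, "ax": 0, "ay": 0, "az": -0.0833, "claw": 0},
    {"dx": -0.001, "dy": 0.00725, "dz": 0, "ax": 0, "ay": 0, "az": -0.0833, "claw": 0},
    {"dx": -0.0005, "dy": 0.00725, "dz": 0, "ax": 0, "ay": 0, "az": -0.0833, "claw": 0},
    {"dx": 0.00025, "dy": 0.00725, "dz": 0, "ax": 0, "ay": 0, "az": -0.0833, "claw": 0},
    {"dx": 0.00075, "dy": 0.0075, "dz": 0, "ax": 0, "ay": 0, "az": -0.0833, "claw": 0},
    {"dx": 0.0015, "dy": 0.007, "dz": 0, "ax": 0, "ay": 0, "az": -0.0833, "claw": 0},
    {"dx": 0, "dy": 0, "dz": 0, "ax": 0, "ay": 0, "az": 0, "claw": 0}
  ]
}}

```text
time_s: 5.62
tcp_pos: [0.4504, 0.0073, 0.0665]
ee_rot: [0.0, 0.133, 0.991, 0.0]
force: [-1.5, -0.5, 6.8]
gripper_width: 0.0001
grasp_force: 3.2
```

```bash
python3 - <<'E'
from h import *
import pickle
s=monitor.state(); print(s['time_s'],s['tcp_pos'],s['force'],s['moment'])
a=cap('side'); b=cap('scene'); c=cap('wrist'); pickle.dump((a,b,c),open('p4.pkl','wb'))
w=np.zeros((600,640,3),np.uint8); w[:400]=c['img'][:,:,::-1]
w[400:600,:320]=cv2.resize(b['img'][178:228,300:380,::-1],(320,200)); w[400:600,320:]=cv2.resize(a['img'][195:245,295:375,::-1],(320,200)); cv2.imwrite('pics/p4.png',w)
E
```

```text
5.625 [0.45037478 0.00725658 0.0665317 ] [-1.49258201 -0.45908892  6.78270955] [-0.06062408  0.32901205  0.03785844]
```

View pics/p4.png

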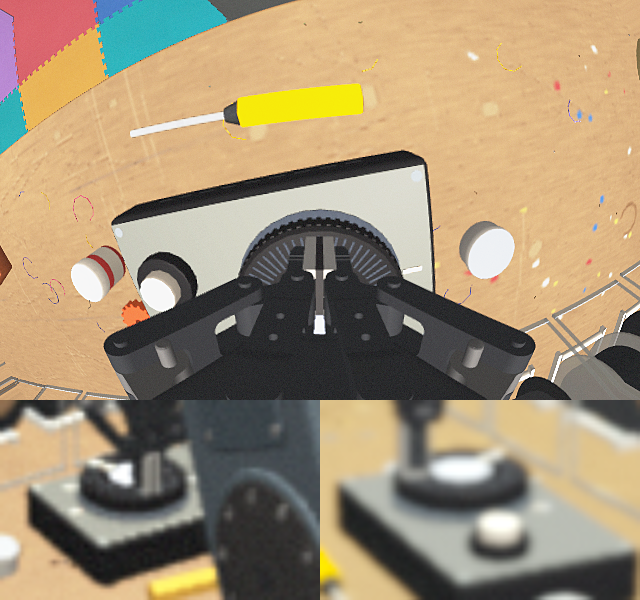

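The wrist view shows the finger on the near side of the dial. In the scene crop the pointer points to the upper left (97,465), and in the side crop to the right and away (485,458). I'll turn the white pixels into a dial angle.

```bash
cat >> h.py <<'E'
def dial(c,z=.066,C=(.483,-.001),yaw=-4.25):
    v,u=np.mgrid[170:250,290:390]; u=u.ravel();v=v.ravel(); im=c['img'][v,u].astype(int)
    p=np.array([onz(c,a,b,z)[:2] for a,b in zip(u,v)])-C; r=np.hypot(*p.T)
    k=(r>.027)&(r<.045)&(im.min(1)>120)&(np.ptp(im,axis=1)<70)
    a=(90+yaw-np.degrees(np.arctan2(p[:,1],p[:,0])))%360; a[a>300]-=360
    return [(round(x,1),round(y*1000,1),int(m)) for x,y,m in sorted(zip(a[k],r[k],im.min(1)[k]))]
E
python3 - <<'E'
from h import *
import pickle
a,b,c=pickle.load(open('p4.pkl','rb'))
print('side',dial(a)); print('scene',dial(b))
for n in('side','scene'): print('start',n,dial(pickle.load(open(n+'.pkl','rb')),.07))
E
```

```text
side [(np.float64(-59.9), np.float64(31.9), 125), (np.float64(-59.5), np.float64(29.1), 125), (np.float64(-50.5), np.float64(44.6), 164), (np.float64(-49.6), np.float64(41.9), 151), (np.float64(-48.5), np.float64(39.1), 138), (np.float64(-39.4), np.float64(44.9), 150), (np.float64(-37.8), np.float64(42.4), 137), (np.float64(-22.1), np.float64(28.2), 140), (np.float64(-11.9), np.float64(34.5), 122), (np.float64(-7.9), np.float64(32.9), 131), (np.float64(-4.9), np.float64(41.6), 121), (np.float64(-3.6), np.float64(31.4), 136), (np.float64(-1.3), np.float64(40.3), 122), (np.float64(1.2), np.float64(30.1), 150), (np.float64(6.3), np.float64(29.0), 166), (np.float64(11.8), np.float64(28.2), 178), (np.float64(17.5), np.float64(27.7), 183), (np.float64(19.4), np.float64(36.1), 123), (np.float64(23.4), np.float64(27.4), 185), (np.float64(24.0), np.float64(35.9), 124), (np.float64(28.5), np.float64(36.0), 124), (np.float64(29.4), np.float64(27.5), 184), (np.float64(33.1), np.float64(36.2), 122), (np.float64(35.3), np.float64(27.8), 184), (np.float64(37.5), np.float64(36.7), 121), (np.float64(
[... 3338 characters left out ...]
), (np.float64(63.0), np.float64(31.1), 139), (np.float64(78.6), np.float64(27.0), 153), (np.float64(178.2), np.float64(27.4), 137), (np.float64(231.9), np.float64(27.1), 123)]
start scene [(np.float64(-7.0), np.float64(34.5), 138), (np.float64(-3.7), np.float64(37.3), 208), (np.float64(-0.9), np.float64(40.2), 190), (np.float64(1.3), np.float64(27.3), 158), (np.float64(1.6), np.float64(43.2), 163), (np.float64(4.6), np.float64(30.4), 206), (np.float64(7.3), np.float64(33.6), 255), (np.float64(9.5), np.float64(36.8), 250), (np.float64(11.3), np.float64(40.1), 193), (np.float64(12.9), np.float64(43.4), 121), (np.float64(19.1), np.float64(27.9), 134), (np.float64(20.5), np.float64(31.3), 121)]
```

The dial has moved about 60° with no slip and now stands near 65°. I'll drag 20° more and then lift straight up so it clicks in.

Request:
{"op": "send_rows", "data": {
  "moves": [
    {"dx": 0.002, "dy": 0.00725, "dz": 0, "ax": 0, "ay": 0, "az": -0.0833, "claw": 0},
    {"dx": 0.00275, "dy": 0.00675, "dz": 0, "ax": 0, "ay": 0, "az": -0.0833, "claw": 0},
    {"dx": 0.00325, "dy": 0.0065, "dz": 0, "ax": 0, "ay": 0, "az": -0.0833, "claw": 0},
    {"dx": 0.00375, "dy": 0.00625, "dz": 0, "ax": 0, "ay": 0, "az": -0.0833, "claw": 0},
    {"dx": 0, "dy": 0, "dz": 0, "ax": 0, "ay": 0, "az": 0, "claw": 0},
    {"dx": 0, "dy": 0, "dz": 0.006, "ax": 0, "ay": 0, "az": 0, "claw": 0},
    {"dx": 0, "dy": 0, "dz": 0.01, "ax": 0, "ay": 0, "az": 0, "claw": 0},
    {"dx": 0, "dy": 0, "dz": 0.06, "ax": 0, "ay": 0, "az": 0, "claw": 0},
    {"dx": -0.05, "dy": 0, "dz": 0.1, "ax": 0, "ay": 0, "az": 0.15, "claw": 0},
    {"dx": -0.05, "dy": -0.03, "dz": 0.1, "ax": 0, "ay": 0, "az": 0.15, "claw": 0},
    {"dx": 0, "dy": -0.1, "dz": 0.1, "ax": 0, "ay": 0, "az": 0.15, "claw": 0},
    {"dx": 0, "dy": -0.1, "dz": 0.05, "ax": 0, "ay": 0, "az": 0, "claw": 0},
    {"dx": 0, "dy": 0, "dz": 0, "ax": 0, "ay": 0, "az": 0, "claw": 0}
  ]
}}

```text
time_s: 7.4
tcp_pos: [0.4154, -0.076, 0.238]
ee_rot: [0.002, 0.073, 0.997, -0.0]
force: [-0.4, -0.0, 0.1]
gripper_width: 0.0004
grasp_force: 0.0
```

```bash
python3 - <<'E'
from h import *
import pickle
s=monitor.state(); print(s['time_s'],s['tcp_pos'],s['force'],s['ee_rot'])
a=cap('side'); b=cap('scene'); c=cap('wrist'); pickle.dump((a,b,c),open('p5.pkl','wb'))
w=np.zeros((600,640,3),np.uint8); w[:400]=c['img'][:,:,::-1]
w[400:600,:320]=cv2.resize(b['img'][178:228,300:380,::-1],(320,200)); w[400:600,320:]=cv2.resize(a['img'][195:245,295:375,::-1],(320,200)); cv2.imwrite('pics/p5.png',w)
E
```

```text
7.4 [ 0.41535265 -0.07604972  0.23797837] [-0.41994171 -0.03893942  0.08094509] [ 1.54456399e-03  7.33500523e-02  9.97304971e-01 -4.23298578e-04]
```

View pics/p5.png

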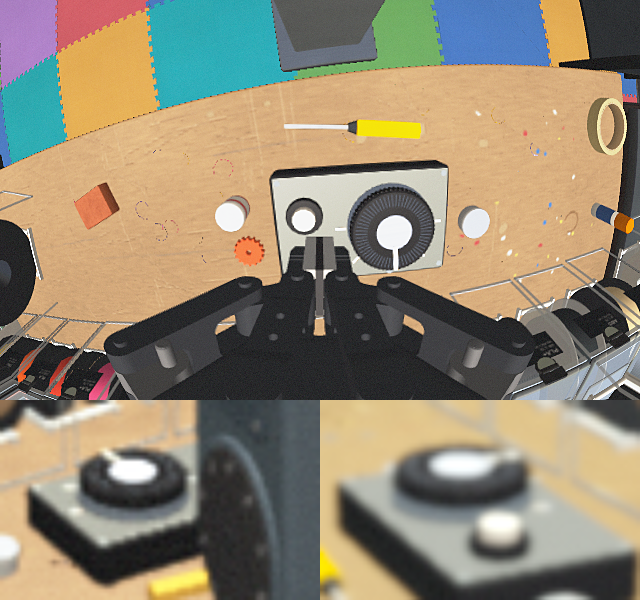

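The pointer now points to the far side, from the hub at (394,233) to its tip near (396,270). I'll measure the angle.

```bash
python3 - <<'E'
from h import *
import pickle
a,b,c=pickle.load(open('p5.pkl','rb')); im=c['img'].astype(int)
v,u=np.nonzero((im.min(2)>190)&(np.ptp(im,axis=2)<40)); k=(u>340)&(u<450)&(v>185)&(v<285); u=u[k];v=v[k]
p=wonz(c,u,v,.07)[:,:2]
h=p[np.hypot(*(p-[.483,-.001]).T)<.018].mean(0); print('hub',h)
for C in ((.483,-.001),h):
    d=p-C; r=np.hypot(*d.T); a=-np.degrees(np.arctan2(d[:,1],d[:,0]))
    k=(r>.026)&(r<.045)&(abs(a)<45); print(k.sum(),'dial deg',90-4.25+np.median(a[k]),a[k].std())
q=wonz(c,u,v,.05)[:,:2]-(.483,-.001); r=np.hypot(*q.T);k=(r>.05)&(r<.066); print((q[k]*1000).round(0).tolist()[:30])
E
```

```text
hub [ 0.48266773 -0.00116526]
68 dial deg 87.47221446595945 2.7085886363204934
69 dial deg 87.10255509531595 2.7512288232225637
[[-53.0, -38.0], [-53.0, -37.0], [-53.0, -36.0], [-53.0, -35.0], [-53.0, -34.0], [-52.0, -32.0], [-52.0, -31.0], [-52.0, -30.0], [-52.0, -29.0], [-52.0, -28.0], [-52.0, -27.0], [-51.0, -26.0], [-51.0, -25.0], [-51.0, -24.0], [-51.0, -23.0], [-51.0, -21.0], [-51.0, -20.0], [-50.0, -19.0], [-50.0, -18.0], [-50.0, -17.0], [-50.0, -16.0], [-44.0, 26.0], [-44.0, 28.0], [-44.0, 29.0], [-44.0, 30.0], [-43.0, 31.0], [-43.0, 32.0], [-43.0, 33.0], [-43.0, 35.0], [-43.0, 36.0]]
```

The dial reads about 87°, within the click tolerance of the stud and not beyond it. Next I'll move over the button at (456, -97).

Request:
{"op": "send_rows", "data": {
  "moves": [
    {"dx": 0.05, "dy": -0.026, "dz": -0.05, "ax": 0, "ay": 0, "az": 0, "claw": 0},
    {"dx": 0.051, "dy": -0.0265, "dz": -0.05, "ax": 0, "ay": 0, "az": 0, "claw": 0},
    {"dx": 0, "dy": 0, "dz": -0.1, "ax": 0, "ay": 0, "az": 0, "claw": 0},
    {"dx": 0, "dy": 0, "dz": -0.1, "ax": 0, "ay": 0, "az": 0, "claw": 0},
    {"dx": 0, "dy": 0, "dz": -0.06, "ax": 0, "ay": 0, "az": 0, "claw": 0},
    {"dx": 0, "dy": 0, "dz": -0.04, "ax": 0, "ay": 0, "az": 0, "claw": 0},
    {"dx": 0, "dy": 0, "dz": 0, "ax": 0, "ay": 0, "az": 0, "claw": 0},
    {"dx": 0, "dy": 0, "dz": 0, "ax": 0, "ay": 0, "az": 0, "claw": 0}
  ]
}}

```text
time_s: 8.55
tcp_pos: [0.4554, -0.0947, 0.0768]
ee_rot: [-0.0, 0.072, 0.997, 0.0]
force: [0.1, -0.1, -0.5]
gripper_width: -0.0004
grasp_force: 0.0
```

Request:
{"op": "send_rows", "data": {
  "moves": [
    {"dx": 0, "dy": -0.0055, "dz": -0.018, "ax": 0, "ay": 0, "az": 0, "claw": 0},
    {"dx": 0, "dy": 0, "dz": -0.008, "ax": 0, "ay": 0, "az": 0, "claw": 0},
    {"dx": 0, "dy": 0, "dz": -0.008, "ax": 0, "ay": 0, "az": 0, "claw": 0},
    {"dx": 0, "dy": 0, "dz": -0.004, "ax": 0, "ay": 0, "az": 0, "claw": 0},
    {"dx": 0, "dy": 0, "dz": 0, "ax": 0, "ay": 0, "az": 0, "claw": 0}
  ]
}}

```text
time_s: 9.18
tcp_pos: [0.4553, -0.0975, 0.0614]
ee_rot: [0.0, 0.072, 0.997, -0.0]
force: [-0.6, -1.6, 4.6]
gripper_width: 0.0003
grasp_force: 2.3
```

Request:
{"op": "send_rows", "data": {
  "moves": [
    {"dx": 0, "dy": 0, "dz": -0.002, "ax": 0, "ay": 0, "az": 0, "claw": 0},
    {"dx": 0, "dy": 0, "dz": -0.002, "ax": 0, "ay": 0, "az": 0, "claw": 0},
    {"dx": 0, "dy": 0, "dz": 0, "ax": 0, "ay": 0, "az": 0, "claw": 0}
  ]
}}

```text
time_s: 9.55
tcp_pos: [0.4555, -0.0975, 0.0608]
ee_rot: [0.0, 0.072, 0.997, -0.0]
force: [-6.3, 0.0, 21.3]
gripper_width: 0.0001
grasp_force: 10.8
```

The force jumped to 21 N at z 60.8 mm, so the button has bottomed. I'll lift off and check.

Request:
{"op": "send_rows", "data": {
  "moves": [
    {"dx": 0, "dy": 0, "dz": 0.01, "ax": 0, "ay": 0, "az": 0, "claw": 0},
    {"dx": 0, "dy": 0, "dz": 0.02, "ax": 0, "ay": 0, "az": 0, "claw": 0},
    {"dx": 0, "dy": 0, "dz": 0.08, "ax": 0, "ay": 0, "az": 0, "claw": 0},
    {"dx": 0, "dy": 0, "dz": 0.1, "ax": 0, "ay": 0, "az": 0, "claw": 0},
    {"dx": -0.05, "dy": 0, "dz": 0.1, "ax": 0, "ay": 0, "az": 0, "claw": 0},
    {"dx": -0.05, "dy": 0.05, "dz": 0.1, "ax": 0, "ay": 0, "az": 0, "claw": 0},
    {"dx": 0, "dy": 0, "dz": 0.05, "ax": 0, "ay": 0, "az": 0, "claw": 0},
    {"dx": 0, "dy": 0, "dz": 0, "ax": 0, "ay": 0, "az": 0, "claw": 0},
    {"dx": 0, "dy": 0, "dz": 0, "ax": 0, "ay": 0, "az": 0, "claw": 0}
  ]
}}

```text
time_s: 10.68
tcp_pos: [0.4149, -0.0774, 0.2427]
ee_rot: [-0.001, 0.072, 0.997, 0.0]
force: [0.5, 0.2, 0.1]
gripper_width: 0.0002
grasp_force: 0.0
```

```bash
python3 - <<'E'
from h import *
s=monitor.state(); print(s['time_s'],s['tcp_pos'],s['force'])
c=cap('wrist','fin'); im=c['img'].astype(int)
v,u=np.nonzero((im.min(2)>190)&(np.ptp(im,axis=2)<40)); p=wonz(c,u,v,.07)[:,:2]; d=p-(.483,-.001)
r=np.hypot(*d.T); a=-np.degrees(np.arctan2(d[:,1],d[:,0])); k=(r>.026)&(r<.045)&(abs(a)<45); print(k.sum(),90-4.25+np.median(a[k]))
# button height
E=np.array(c['extrinsics']); k=np.hypot(*(p-(.4555,-.097)).T)<.009; U,V=u[k],v[k]
x=(U-c['cx'])/c['fx'];y=(V-c['cy'])/c['fy'];t=np.hypot(x,y);f=np.tan(t)/t;z=c['depth'][V,U]
print('button',np.median((np.stack([x*f*z,y*f*z,z],1)-E[:3,3])@E[:3,:3],axis=0),k.sum())
E
```

```text
10.675 [ 0.41490291 -0.07735127  0.24271891] [0.51989514 0.24268257 0.09946257]
65 86.51710316626686
button [ 0.45661645 -0.09730757  0.06667661] 208
```

View pics/fin.png

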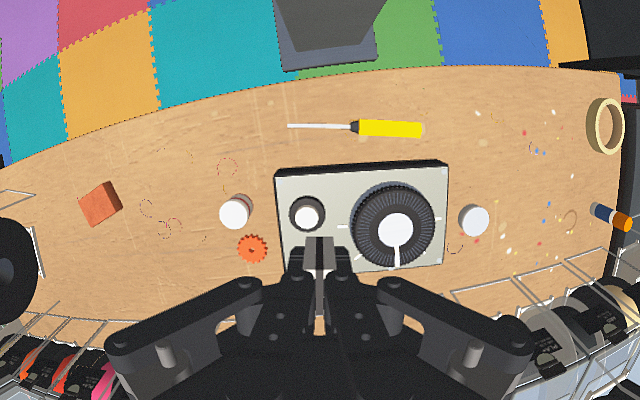

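The final view shows the pointer at the stud near (397,262), the button back up at z 66.7 mm, and nothing else moved.

```bash
python3 -c "
from workcell import job; print(job.job_done())"
```

```text
the job is handed in; nothing more can be done
None
```

The job is handed in: the dial is clicked in at the stud (about 87° by camera, inside the click tolerance and not past it), and the start button was pressed fully down with a brief 21 N at the stop, more than the 5 N needed, then came back up; the other things look unmoved.

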